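# Post a used grow pod through the spring flap of the collection box

## Robot

A 7-joint arm with a two-finger parallel gripper is mounted at the origin on the work surface. World frame = base frame: x ahead of the robot, y to its left, z up, the work surface at z = 0. Lengths are in m, angles in rad, forces in N, time in s.
With the tool pointing down it reaches from about 0.425 to 0.925 m from the base axis. Payload 6.8 kg.
Tool frame: the origin (TCP) lies at the very end of the fingers, on their centre line; the grasp point (between the pads) lies 19 mm behind it; z points along the fingers, y is the line along which they close (so a half turn about z gives the same grasp; the last joint's range is limited). The gripper opens to 85 mm and grips with 20 to 120 N. Pads are 22 mm wide; open, the fingers measure 114 mm over their backs; the gripper's body (76 mm by 85 mm) begins 54 mm behind the grasp point. The pads swing forward as they close: fully open they stand 13 mm farther back than shut.
Start: joints at [1.189, 0.477, 0.022, 1.555, -0.011, 1.109, -0.083], TCP at [0.183, -0.65, 0.231] pointing down, gripper open.
Joint ranges: [-2.96, 2.96], [-0.34, 2.1], [-1.41, 1.46], [0.24, 2.44], [-1.37, 4.51], [0.17, 1.92], [-2.96, 2.96]. Speed limits (rad/s): [2.39, 2.39, 3.14, 3.14, 3.14, 3.14, 3.14].

## Interface

Orientations are given as a unit quaternion [w, x, y, z].
In Python, from station import readout, viewer, bot gives the robot as it stands. The module is installed in compiled form; this text tells all that it offers.
- The arm moves only by the shell command python3 -m handwheel 'ROWS' [FORCE]. ROWS is JSON, a list of rows, each a list of 3 entries, a list of its own where there are three numbers: the shift along the tool's x, y, z in mm, then the turn, a rotation vector about the tool's x, y, z in degrees, then the gripper command: -1 is fully open, 1 is shut, values between are in proportion. In form: [[[x, y, z], [ax, ay, az], grip], ...]. A call has 1 to 20 rows; each row is the pose to reach, as a shift and turn from the pose commanded when the call began, along the tool's axes at that moment; what a row does not reach only later rows make up. A row lasts 1/12 s, in which the tool goes at most 41.7 mm and 7.16 degrees, less where a joint would pass 70% of its speed; a pose out of reach is approached as far as the arm can. A call with a gripper value outside its range is refused whole. The fingers move at their own pace and stop on an object; FORCE is the grip in N (left out, the last holds). Time passes only in rows, so rows that repeat a pose let the fingers close. It gives the time, the measured TCP pose, the force and the opening at its end, in the units of the state.
- readout.get_obs(): the state, without advancing time (a new reading comes with each control period).
- viewer.read_camera(name): name is "scene" or "top" or "wrist"; returns a dict with "frame" (400x640x3 uint8, red, green, blue), "fx", "fy", "cx", "cy" (pixels), "rvec" (rotation vector, rad) and "tvec" (3), from world to camera coordinates, as OpenCV has them; the wrist camera has in their place "tool_from_camera" (4x4, takes a point from camera to tool coordinates, whose origin is the TCP and whose axes are the flange's). Camera axes: x right, y down, z forward; pixel columns grow to the right and rows downward; lengths in m; the calibration is good to about 2 mm. A picture is of the moment at which its call begins: read the wrist's pose just before it. There is no depth.
- bot.hand_in(): hands the job in, once; it reports no verdict.
Trained networks look in a picture, given as the dict that the camera call returned (one of the last four; its "shot" number tells which), for a name from the list of things; names that differ only in an ending like _2 or _b are one class to them, and where a whole thing is asked for, a point or a joint stands for the part that bears it (a point fixed in the world has none). Each returns a list of dicts, best first, with "score" (0 to 1); they miss things now and then, are a little off and sometimes report something else, mostly with a low value. They report only what shows in the picture. A call takes as long as a camera call. They do not tell look-alikes from the thing itself.
- viewer.search_frame(picture, target): "rect" ([centre column, centre row, width, height] in pixels, round what is visible of it).
- viewer.outline_of(picture, target): "mask" (400x640 bool, what is visible of it) and "rect" ([centre column, centre row, width, height] in pixels, round what is visible of it).
The state is a dict: "t": time; "q": joint angles; "joint_vel": joint speeds; "joint_torque": joint torques, N m; "eef_pos": TCP position; "tool_rot": TCP orientation; "contact_force": force on the tool from outside, world axes, zero at the start; "torque": the same for the moment, N m; "gripper_width": opening from 0.0 (shut) to 1.0 (fully open).
Only numpy, scipy, OpenCV 4.12 (cv2) and the standard library are available. Lean on these libraries where they do the work, as an engineer would, in place of code of your own. Each camera call takes 0.05 s, during which the arm holds its last target. There are 200 camera calls.

## Task

A used grow pod stands on the front sill of the grey collection box. Push the box's self-closing flap inward with one finger and, while that finger keeps it open, push the pod over the sill's edge with the other finger so that it drops into the box; then draw the fingers out so that the flap closes again. Do not pinch or lift the pod, and leave everything else on the desk where it stands.

Things in the scene. Friction and masses are not known exactly. Their poses are not given: they have to be found in the camera images.
- dropbox: Grey plastic collection box fixed to the desk, 213 mm long (its x), 200 mm wide (its y), hollow also under its sill, 5 mm walls, inner floor at z = 5 mm. Origin: on the desk, straight below the middle of the sill's inner edge; x points inward (pushing direction), y left seen from the front, z up. It spans x = -95 to 118 mm.
- sill_edge (a point): Middle of the sill's inner edge (x = 0, y = 0, z = 100 mm in the box's frame). The sill is a level plate in front of it, x = -95 to 0 mm, with 8 mm high, 5 mm thick lips along both sides. Behind it is the opening, x = 0 to 85 mm, 190 mm wide between side cheeks that rise with the slope to z = 145 mm; the flap covers it.
- flap (a joint): Angle (rad) of the flap, 0 = closed, growing as it swings inward and down, stop at 1.2. A fingertip moved along the box's +x just above the sill swings it, to about 0.6 rad when the finger's front is 70 mm past the sill's edge. A spring shuts it (about 1.5 N at its lower edge to start, 3 to 5 N when well open); the pod's weight does not open it.
- flap_hinge (a point): Middle of the flap's hinge line (x = 85, y = 0, z = 143 mm in the box's frame); behind it, x = 85 to 118 mm, the box has a level top at z = 145 mm. The flap is an aluminium plate 182 mm wide, 94 mm long, 4 mm thick. Closed, it slopes from the hinge 26 degrees down to its free edge at the sill's edge.
- pod_center (a point): Centre of the used grow pod: white square plastic tub, dark soil on top, 38 x 38 x 28 mm, about 45 g. It stands upright on the sill, its centre 28 to 45 mm in front of the edge and up to 35 mm left or right of the middle, its sides roughly along the box's. It tips over the edge once its centre has passed it.
- clean_pod: a spare grow pod, white, 38 x 38 x 28 mm, standing on the desk beside the box; leave alone (origin: centre of its underside)
- seed_tin: small round tin, 48 mm across, 50 mm tall, on the desk on the other side of the box; leave alone (origin: centre of its underside)
- spray_bottle: white spray bottle with a red collar, 76 mm across, 215 mm tall; leave alone (origin: centre of its underside)
- paper_cup: paper cup, 72 mm across, 85 mm tall; leave alone (origin: centre of its underside)
- scoop: white plastic scoop lying on the desk, 170 mm long; leave alone (origin: centre of its underside)
- nutrient: small white bottle, 54 mm across, 120 mm tall; leave alone (origin: centre of its underside)
- stapler: black stapler, 120 mm long, 45 mm tall; leave alone (origin: centre of its underside)
Things that resemble listed ones, but are neither listed nor needed, are in the scene too. What is shaped like the part that bears pod_center but orange or pink is not meant.

How it is judged:
On the way, in this order (a step that is already met when the one before it is completed fails the run):
1. a finger pushes the flap open (more than 0.2 rad) while the pod's centre is still at least 6 mm short of the sill's edge (value of joint flap above 0.2 rad and contact force between the fingers and flap above 0.2 N and x of pod_center in the frame of dropbox below -0.006 m and z of pod_center in the frame of dropbox above 0.108 m), for 0.1 s.
2. the pod's centre comes within 3 mm of the sill's edge, still at sill height, while a finger holds the flap open (more than 0.3 rad) (value of joint flap above 0.3 rad and contact force between the fingers and flap above 0.2 N and x of pod_center in the frame of dropbox above -0.003 m and z of pod_center in the frame of dropbox above 0.085 m), for 0.04 s.
3. the pod has dropped into the box (z of pod_center in the frame of dropbox below 0.06 m), for 0.1 s.
At the end, for the whole second after the job is handed in: The pod lies at rest inside the box (centre less than 60 mm above the desk, within the box's walls) and the flap is closed again (within 0.06 rad) (z of pod_center in the frame of dropbox between 0 and 0.06 m and x of pod_center in the frame of dropbox between -0.095 and 0.118 m and y of pod_center in the frame of dropbox between -0.1 and 0.1 m and value of joint flap below 0.06 rad and linear speed of pod below 0.03 m/s); the robot touches nothing.
It fails at once if the pod is lifted (centre more than 20 mm above where it stood) (z of pod_center in the frame of dropbox above 0.134 m).
It fails at once if something else on the desk is moved by more than 15 mm (distance of any of clean_pod, seed_tin, spray_bottle, paper_cup, scoop, nutrient, stapler from where it was at the start of the episode above 0.015 m).
It also fails if it takes over 42 s, if anything falls off the work surface, if the arm or the gripper's body presses on something with over 40 N, if the wrist force passes 120 N, or if a joint passes its speed limit or range.

## Working session

There is one attempt and no reset: what is moved stays moved. The work goes in short steps, Python scripts to look and compute and a shell command to move; the robot and the scene stay as the last step left them, time stands still between calls to the robot, and variables do not carry over. Pictures are saved under pics/ and viewed, on a budget of 10 in all, crops included, one or two more only if the job needs it, and the job is handed in when it is done.

```bash
mkdir -p pics
cat > h.py <<'E'
import numpy as np, cv2
from station import readout, viewer, bot
from scipy.spatial.transform import Rotation as R
def save(p,n): cv2.imwrite('pics/'+n,cv2.cvtColor(p['frame'],cv2.COLOR_RGB2BGR))
def K(p): return np.array([[p['fx'],0,p['cx']],[0,p['fy'],p['cy']],[0,0,1.]])
def proj(p,X): return cv2.projectPoints(np.array(X,float).reshape(-1,3),np.array(p['rvec'],float),np.array(p['tvec'],float),K(p),None)[0].reshape(-1,2)
def ray(p,uv,z):
    Rm=cv2.Rodrigues(np.array(p['rvec'],float))[0]; t=np.array(p['tvec'],float).ravel()
    c=-Rm.T@t; d=Rm.T@np.linalg.inv(K(p))@np.array([uv[0],uv[1],1.])
    return c+d*(z-c[2])/d[2]
E
python3 - <<'E'
from h import *
o=readout.get_obs(); print(o['t'],o['eef_pos'],o['tool_rot'],o['gripper_width'])
for c in ('scene','top'):
    p=viewer.read_camera(c); save(p,c+'1.png'); print(c,p['fx'],p['rvec'],p['tvec'])
    for n in ('dropbox','pod_center','flap','clean_pod','seed_tin'):
        print(n,[(np.round(d['rect'],0).tolist(),round(d['score'],2)) for d in viewer.search_frame(p,n)][:5])
E
```

```text
0.0 [ 0.18235143 -0.64926467  0.23030707] [-9.29821375e-04  9.90641530e-01  1.36486106e-01 -1.94713200e-04] 0.9992558113574949
scene 454.62602414009996 [ 0.91365234  2.69660899 -0.79364204] [ 0.42286641 -0.19743028  1.48238932]
dropbox [([322.0, 248.0, 113.0, 116.0], 0.81)]
pod_center [([385.0, 234.0, 18.0, 16.0], 0.63), ([336.0, 228.0, 21.0, 18.0], 0.58), ([377.0, 204.0, 17.0, 16.0], 0.45), ([207.0, 136.0, 24.0, 34.0], 0.23)]
flap [([313.0, 245.0, 73.0, 62.0], 0.96), ([370.0, 275.0, 20.0, 21.0], 0.58), ([320.0, 248.0, 115.0, 115.0], 0.35)]
clean_pod [([369.0, 274.0, 22.0, 20.0], 0.66)]
seed_tin [([280.0, 215.0, 16.0, 12.0], 0.41), ([230.0, 119.0, 19.0, 34.0], 0.35), ([476.0, 294.0, 25.0, 59.0], 0.29), ([279.0, 100.0, 29.0, 30.0], 0.22)]
top 392.68967298191006 [ 2.14160313 -2.18807397  0.10214777] [0.00920861 0.52886079 1.1684606 ]
dropbox [([288.0, 182.0, 84.0, 91.0], 0.92)]
pod_center [([286.0, 196.0, 13.0, 13.0], 0.65), ([270.0, 244.0, 18.0, 13.0], 0.6), ([303.0, 255.0, 11.0, 15.0], 0.47), ([287.0, 178.0, 84.0, 94.0], 0.18)]
flap [([287.0, 171.0, 66.0, 40.0], 0.9)]
clean_pod [([247.0, 205.0, 16.0, 21.0], 0.51)]
seed_tin [([336.0, 175.0, 18.0, 19.0], 0.67)]
```

Run:
```python
import cv2
a=cv2.imread('pics/scene1.png')[80:350,180:520];b=cv2.imread('pics/top1.png')[110:290,190:400]
cv2.imwrite('pics/a.png',cv2.resize(a,None,fx=2.3,fy=2.2,interpolation=3));cv2.imwrite('pics/b.png',cv2.resize(b,None,fx=3.3,fy=3.3,interpolation=3))
```

```text
(no output)
```

View pics/a.png

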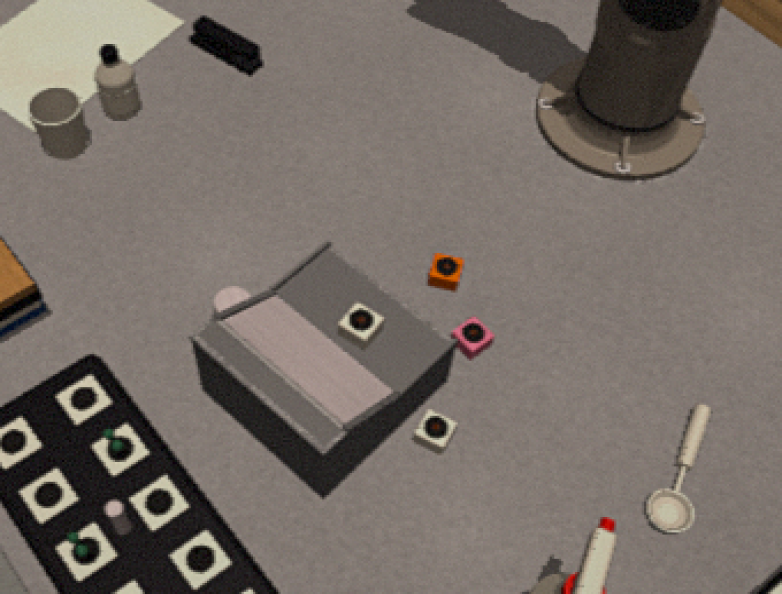

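View pics/b.png

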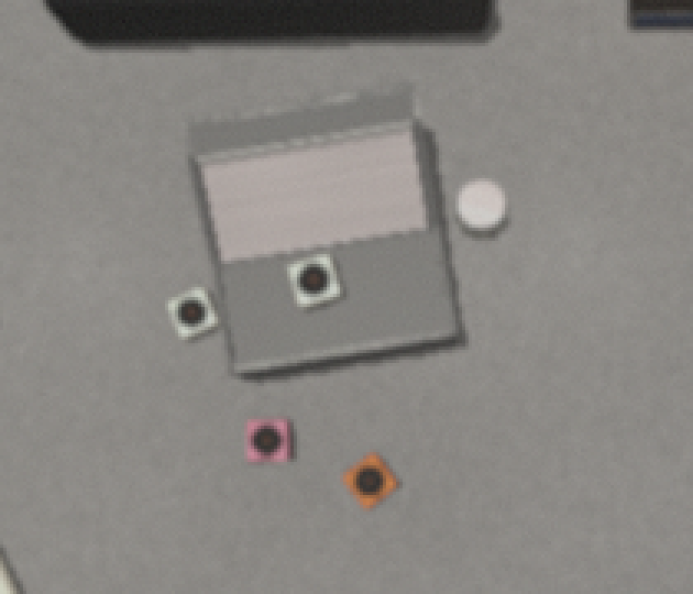

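The wanted pod is the white one standing on the sill, top pixel (286,196) and scene pixel (336,228). Things it could be taken for:
- clean pod on the desk at top (247,205)
- pink pod at top (270,244)
- orange pod at top (303,255)
- white pods in the dark tray at the lower left of the scene picture

Next I fit the box pose from the corners.

```bash
cat > fit.py <<'E'
from h import *
from scipy.optimize import least_squares
T=viewer.read_camera('top'); S=viewer.read_camera('scene')
tc=lambda a,b:(190+a/3.3,110+b/3.3); sc=lambda a,b:(180+a/2.3,80+b/2.2)
# box pts (mm): L=+y
top=[((0,-91,102),None),]
for flip in (1,):
    pts=[(T,(0,91,102),tc(220,262)),(T,(0,-91,102),tc(427,230)),(T,(-95,100,104),tc(233,374)),(T,(-95,-100,104),tc(460,338)),
     (T,(118,100,145),tc(190,120)),(T,(118,-100,145),tc(412,85)),
     (S,(-95,-100,108),sc(330,243)),(S,(-95,100,108),sc(453,347)),(S,(118,-100,145),sc(192,338)),(S,(118,100,145),sc(325,452)),(S,(118,100,0),sc(325,497))]
    def w(x,P):
        P=np.array(P)/1000; c,s=np.cos(x[2]),np.sin(x[2]); return np.array([x[0]+c*P[0]-s*P[1],x[1]+s*P[0]+c*P[1],P[2]])
    f=lambda x: np.concatenate([proj(p,w(x,P))[0]-np.array(uv) for p,P,uv in pts])
    best=min((least_squares(f,[0.5,-.3,a],loss='soft_l1') for a in (-2,-1,0,1,2,3)),key=lambda r:r.cost)
x=best.x; print(x[:2],np.degrees(x[2]),best.cost); print(np.round(best.fun.reshape(-1,2),1).tolist())
Rb=np.array([[np.cos(x[2]),-np.sin(x[2])],[np.sin(x[2]),np.cos(x[2])]])
for p,g,n in ((T,(286,196),'pod_center'),(S,(336,228),'pod_center'),(T,(247,205),'clean_pod'),(T,(336,175),'seed_tin')):
    for d in viewer.outline_of(p,n):
        if np.hypot(d['rect'][0]-g[0],d['rect'][1]-g[1])<6:
            m=np.argwhere(d['mask']).mean(0)[::-1]
            z={'pod_center':.120,'clean_pod':.02,'seed_tin':.04}[n]
            q=ray(p,m,z); print(n,m,q,'box',Rb.T@(q[:2]-x[:2])*1000,d['score']); break
E
python3 fit.py
```

```text
[0.58364418 0.09166183] 8.37375253465771 13.624308370503496
[[0.1, 1.0], [-0.1, 0.2], [-2.1, 0.2], [-1.5, -0.7], [-3.0, 1.1], [0.4, -0.1], [-1.5, -1.9], [1.7, -3.4], [-1.3, -1.6], [-0.6, 0.4], [-1.1, 1.0]]
pod_center [285.14534884 195.46511628] [0.55152243 0.09851138 0.12      ] box [-30.78181041  11.45441312] 0.7
pod_center [336.48561151 227.97122302] [0.55338283 0.10211661 0.12      ] box [-28.41621239  14.75028227] 0.64
clean_pod [248.18987342 205.32278481] [0.53676598 0.22229165 0.02      ] box [-27.35484288 136.06405926] 0.54
seed_tin [335.32520325 173.43089431] [ 0.62615782 -0.04678363  0.04      ] box [  21.89861709 -143.16076719] 0.72
```

Box fit is good to about 3 mm; the pod is at box (-30, 13) mm. I'll turn the tool so that one finger leads the other by about 82 mm along the box's x. Then I go to a hover in front of the box.

```bash
python3 -m handwheel '[[[325,-169,0],[0,0,-7],-1],[[325,-169,0],[0,0,-14],-1],[[325,-169,0],[0,0,-21],-1],[[325,-169,0],[0,0,-27.7],-1],[[325,-169,0],[0,0,-27.7],-1],[[325,-169,0],[0,0,-27.7],-1],[[325,-169,0],[0,0,-27.7],-1],[[325,-169,0],[0,0,-27.7],-1],[[511,-600,0],[0,0,-27.7],-1],[[511,-600,0],[0,0,-27.7],-1],[[511,-600,0],[0,0,-27.7],-1],[[511,-600,0],[0,0,-27.7],-1],[[511,-600,0],[0,0,-27.7],-1],[[511,-600,0],[0,0,-27.7],-1],[[511,-600,0],[0,0,-27.7],-1],[[511,-600,0],[0,0,-27.7],-1],[[511,-600,0],[0,0,-27.7],-1],[[511,-600,0],[0,0,-27.7],-1],[[511,-600,0],[0,0,-27.7],-1],[[511,-600,0],[0,0,-27.7],-1]]'
cat > st.py <<'E'
from h import *
X=np.array([.58364,.09166]);a=np.radians(8.37);Rb=np.array([[np.cos(a),-np.sin(a)],[np.sin(a),np.cos(a)]])
def state():
    o=readout.get_obs(); q=o['tool_rot']; M=R.from_quat([q[1],q[2],q[3],q[0]]).as_matrix(); P=np.array(o['eef_pos'])
    print('t',round(o['t'],2),'tcp',P.round(4),'box',(Rb.T@(P[:2]-X)*1000).round(1),'toolz',M[:,2].round(3),'ydir box deg',np.degrees(np.arctan2(M[1,1],M[0,1])-a).round(1),'F',np.round(o['contact_force'],1),'w',round(o['gripper_width'],2),'q7',round(o['q'][6],2))
    return o,M,P
E
python3 -c "from st import *;state()"
```

```text
t: 2.57
eef_pos: [0.5124, 0.0687, 0.2318]
tool_rot: [0.0, 0.929, 0.37, 0.001]
contact_force: [0.9, -0.8, -0.4]
gripper_width: 0.996
t 2.57 tcp [0.5124 0.0687 0.2318] box [-73.8 -12.3] toolz [ 0.001  0.    -1.   ] ydir box deg -54.9 F [ 0.9 -0.8 -0.4] w 1.0 q7 -1.2
```

Now a wrist picture, with the predicted sill edge (red), pod top (green) and finger tips (blue) drawn on it.

```bash
cat > w.py <<'E'
from st import *
import sys
def wrist(name):
    o,M,P=state(); p=viewer.read_camera('wrist'); C=np.array(p['tool_from_camera'])
    Rw=M@C[:3,:3]; t=P+M@C[:3,3]
    p['rvec']=cv2.Rodrigues(Rw.T)[0]; p['tvec']=-Rw.T@t
    return p,M,P
def bw(b): b=np.array(b,float)/1000; return np.append(X+Rb@b[:2],b[2])
if __name__=='__main__':
    p,M,P=wrist('w'); f=p['frame'].copy()
    for n,z in (('pod_center',.128),('flap',0.1)):
        for d in viewer.outline_of(p,n):
            m=np.argwhere(d['mask']).mean(0)[::-1]; q=ray(p,m,.12); print(n,m.round(1),d['score'],'box',(Rb.T@(q[:2]-X)*1000).round(1))
    L=lambda A,c:cv2.polylines(f,[proj(p,[bw(b) for b in A]).round().astype(int)],False,c,1)
    L([(0,-91,100),(0,91,100)],(255,0,0)); L([(-95,-95,100),(-95,95,100)],(255,0,0))
    L([(-49,-6,128),(-11,-6,128),(-11,32,128),(-49,32,128),(-49,-6,128)],(0,255,0))
    for s in (-1,1):
        for uv in proj(p,[P+M@[0,s*.05,-.013]]): cv2.circle(f,tuple(uv.round().astype(int).tolist()),3,(0,0,255),-1)
    cv2.imwrite('pics/'+sys.argv[1],cv2.cvtColor(f,cv2.COLOR_RGB2BGR))
E
python3 w.py w1.png
```

```text
t 2.57 tcp [0.5124 0.0687 0.2318] box [-73.8 -12.3] toolz [ 0.001  0.    -1.   ] ydir box deg -54.9 F [ 0.9 -0.8 -0.4] w 1.0 q7 -1.2
pod_center [205.7 174.8] 0.84 box [-112.2   70.9]
pod_center [247.7 248.8] 0.74 box [-149.1    9.3]
pod_center [325.5 133.7] 0.59 box [-30.9  11.5]
flap [410.6  67.7] 0.85 box [ 42.7 -11.4]
```

View pics/w1.png

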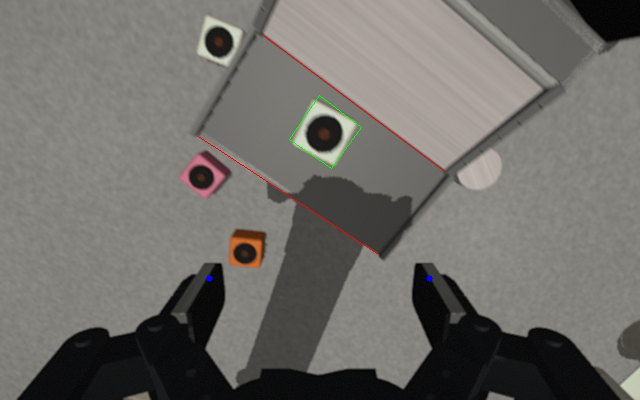

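Wrist view confirms the fit: the red lines lie on the sill edges and the green square on the white pod at (325,133), with pink at (205,175), orange at (247,249) and the clean pod at (219,41). I still need 20° more turn for the lead I want; then I descend to TCP z = 0.105 and check the tip height.

```bash
python3 -m handwheel '[[[1,12,0],[0,0,-7],-1],[[1,12,20],[0,0,-14],-1],[[1,12,50],[0,0,-20],-1],[[1,12,80],[0,0,-20],-1],[[1,12,110],[0,0,-20],-1],[[1,12,127],[0,0,-20],-1],[[1,12,127],[0,0,-20],-1],[[1,12,127],[0,0,-20],-1]]'
python3 - <<'E'
from st import *
state()
p=viewer.read_camera('scene'); f=p['frame'][150:310,250:430]
cv2.imwrite('pics/s2.png',cv2.cvtColor(cv2.resize(f,None,fx=4,fy=3.7,interpolation=cv2.INTER_CUBIC),cv2.COLOR_RGB2BGR))
E
```

```text
t: 3.38
eef_pos: [0.5208, 0.0566, 0.1039]
tool_rot: [-0.0, 0.851, 0.525, -0.001]
contact_force: [-0.1, 0.1, 0.6]
gripper_width: 1.0
t 3.38 tcp [0.5208 0.0566 0.1039] box [-67.3 -25.5] toolz [-0.002 -0.001 -1.   ] ydir box deg -35.1 F [-0.1  0.1  0.6] w 1.0 q7 -0.95
```

View pics/s2.png

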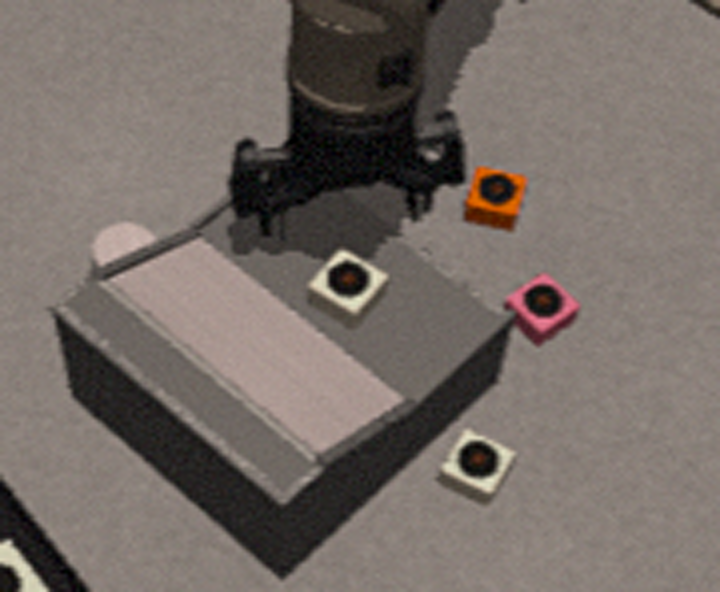

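Run:
```python
from st import *
o,M,P=state(); p=viewer.read_camera('scene')
for s in (1,-1):
    for z in (0,-.013): 
        u=proj(p,[P+M@[dx,s*.05+dy,z] for dx in(-.011,.011) for dy in (-.007,.007)]); print(s,z,((u-[250,150])*[4,3.7]).round().tolist())
```

```text
t 3.43 tcp [0.5218 0.0571 0.105 ] box [-66.3 -25.2] toolz [ 0.001 -0.    -1.   ] ydir box deg -35.1 F [-0.6  0.4 -0.5] w 1.0 q7 -0.95
1 0 [[272.0, 227.0], [251.0, 230.0], [279.0, 253.0], [258.0, 257.0]]
1 -0.013 [[272.0, 218.0], [251.0, 221.0], [279.0, 244.0], [258.0, 247.0]]
-1 0 [[420.0, 205.0], [400.0, 208.0], [428.0, 231.0], [407.0, 234.0]]
-1 -0.013 [[422.0, 195.0], [401.0, 198.0], [429.0, 221.0], [409.0, 225.0]]
```

Tips sit about 13 mm above the TCP, as stated. I lower 11 mm, correct the sideways error and push the flap to just short of touching the pod.

```bash
python3 -m handwheel '[[[3,-2,6],[0,0,0],-1],[[3,-2,11],[0,0,0],-1],[[3,-2,11],[0,0,0],-1],[[7.5,4.5,11],[0,0,0],-1],[[12,11,11],[0,0,0],-1],[[16.5,17.5,11],[0,0,0],-1],[[21.5,24,11],[0,0,0],-1],[[26,30.5,11],[0,0,0],-1],[[26,30.5,11],[0,0,0],-1]]'
python3 - <<'E'
from w import *
p,M,P=wrist('w'); save(p,'w2.png')
for d in viewer.outline_of(p,'pod_center'):
    m=np.argwhere(d['mask']).mean(0)[::-1]; q=ray(p,m,.125); print(m.round(1),d['score'],'box',(Rb.T@(q[:2]-X)*1000).round(1))
E
```

```text
t: 4.23
eef_pos: [0.5621, 0.0679, 0.0934]
tool_rot: [0.0, 0.851, 0.525, 0.001]
contact_force: [0.4, 0.8, 1.7]
gripper_width: 0.998
t 4.23 tcp [0.5621 0.0679 0.0934] box [-24.8 -20.3] toolz [ 0.001  0.001 -1.   ] ydir box deg -35.0 F [0.4 0.8 1.7] w 1.0 q7 -0.97
[ 58.4 205.8] 0.63 box [-78.   67.6]
```

View pics/w2.png

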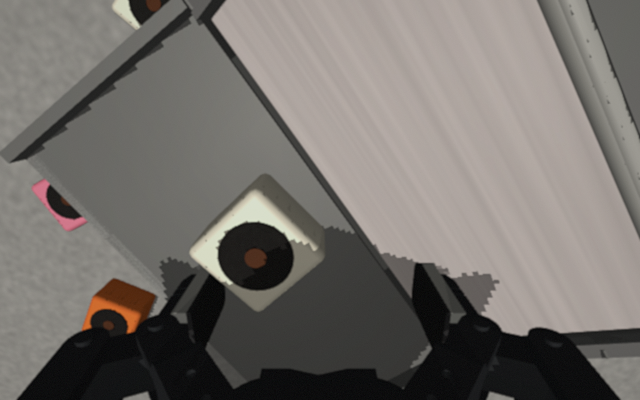

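Flap is starting to open and the trailing finger stands just behind the middle of the pod's back face at about (215,285). I advance 20 mm, dwell, and look.

```bash
python3 -m handwheel '[[[3,4,0],[0,0,0],-1],[[6,8,0],[0,0,0],-1],[[9,12.5,0],[0,0,0],-1],[[11.5,16.5,0],[0,0,0],-1],[[11.5,16.5,0],[0,0,0],-1],[[11.5,16.5,0],[0,0,0],-1]]'
python3 - <<'E'
from w import *
p,M,P=wrist('w'); save(p,'w3.png')
q=ray(p,(256,258),.128); 
s=viewer.read_camera('scene'); f=s['frame'][150:310,250:430]
for d in viewer.outline_of(s,'pod_center'):
    m=np.argwhere(d['mask']).mean(0)[::-1]; q=ray(s,m,.12); print(m.round(1),d['score'],'box',(Rb.T@(q[:2]-X)*1000).round(1))
a=cv2.resize(f,(400,360),interpolation=cv2.INTER_CUBIC); b=cv2.resize(p['frame'],(400,250))
b=np.vstack([b,np.zeros((110,400,3),np.uint8)])
cv2.imwrite('pics/c3.png',cv2.cvtColor(np.hstack([a,b]),cv2.COLOR_RGB2BGR))
E
```

```text
t: 4.83
eef_pos: [0.5806, 0.0705, 0.0934]
tool_rot: [0.0, 0.851, 0.525, 0.0]
contact_force: [-1.0, -0.6, 1.2]
gripper_width: 1.003
t 4.83 tcp [0.5806 0.0705 0.0934] box [ -6.1 -20.5] toolz [ 0.001  0.    -1.   ] ydir box deg -35.0 F [-1.  -0.6  1.2] w 1.0 q7 -0.96
[385.3 233. ] 0.78 box [-103.7  112.6]
[332.3 231.6] 0.59 box [-13.5  14.3]
[373.8 202.7] 0.55 box [-152.2   33.6]
[319.3 253.8] 0.37 box [53.6 33.5]
[279.  100.5] 0.23 box [-230.5 -413.1]
```

View pics/c3.png

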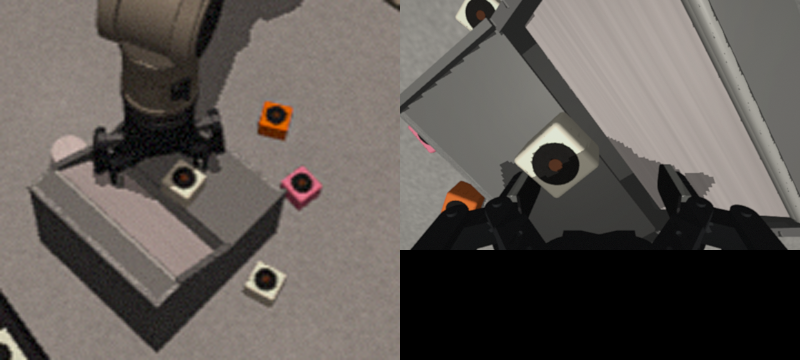

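Scene (left) and wrist (right) show the flap well open with a dark gap, and the pod upright at about x = -14 mm. I push on slowly over the edge.

```bash
python3 -m handwheel '[[[2,3,0],[0,0,0],-1],[[4,6,0],[0,0,0],-1],[[6,8.5,0],[0,0,0],-1],[[8,11.5,0],[0,0,0],-1],[[10,14.5,0],[0,0,0],-1],[[12,17,0],[0,0,0],-1],[[14.5,20.5,0],[0,0,0],-1],[[16,23,0],[0,0,0],-1],[[16,23,0],[0,0,0],-1],[[16,23,0],[0,0,0],-1],[[16,23,0],[0,0,0],-1]]'
python3 - <<'E'
from w import *
p,M,P=wrist('w')
s=viewer.read_camera('scene'); f=s['frame'][150:310,250:430]
a=cv2.resize(f,(400,360),interpolation=cv2.INTER_CUBIC); b=cv2.resize(p['frame'],(400,250))
b=np.vstack([b,np.zeros((110,400,3),np.uint8)])
cv2.imwrite('pics/c4.png',cv2.cvtColor(np.hstack([a,b]),cv2.COLOR_RGB2BGR))
E
```

```text
t: 5.9
eef_pos: [0.6076, 0.0744, 0.0932]
tool_rot: [-0.0, 0.851, 0.525, -0.0]
contact_force: [-4.1, -0.6, 0.8]
gripper_width: 0.999
t 5.9 tcp [0.6076 0.0744 0.0932] box [ 21.2 -20.6] toolz [-0. -0. -1.] ydir box deg -35.0 F [-4.1 -0.6  0.8] w 1.0 q7 -0.96
```

View pics/c4.png

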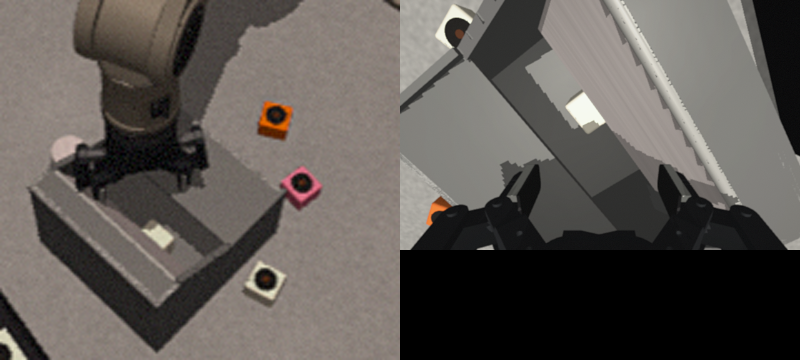

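Pod is inside on the floor (scene ≈ (157,236) in the left half). Now I draw back along -x, then rise clear.

```bash
python3 -m handwheel '[[[-6,-8,0],[0,0,0],-1],[[-14,-20,0],[0,0,0],-1],[[-22,-32,0],[0,0,0],-1],[[-30,-43,0],[0,0,0],-1],[[-40,-57,0],[0,0,0],-1],[[-50,-71,0],[0,0,0],-1],[[-60,-85,0],[0,0,0],-1],[[-60,-85,-30],[0,0,0],-1],[[-60,-85,-70],[0,0,0],-1],[[-60,-85,-110],[0,0,0],-1],[[-60,-85,-140],[0,0,0],-1],[[-60,-85,-140],[0,0,0],-1],[[-60,-85,-140],[0,0,0],-1],[[-60,-85,-140],[0,0,0],-1]]'
python3 - <<'E'
from w import *
p,M,P=wrist('w')
s=viewer.read_camera('scene'); f=s['frame'][150:310,250:430]
for n in ('clean_pod','seed_tin'):
    print(n,[(np.round(d['rect']).tolist(),round(d['score'],2)) for d in viewer.search_frame(s,n)][:2])
a=cv2.resize(f,(400,360),interpolation=cv2.INTER_CUBIC); b=cv2.resize(p['frame'],(400,250))
b=np.vstack([b,np.zeros((110,400,3),np.uint8)])
cv2.imwrite('pics/c5.png',cv2.cvtColor(np.hstack([a,b]),cv2.COLOR_RGB2BGR))
E
```

```text
t: 7.17
eef_pos: [0.505, 0.0585, 0.2332]
tool_rot: [0.001, 0.851, 0.525, 0.001]
contact_force: [0.1, -0.2, -0.2]
gripper_width: 1.001
t 7.17 tcp [0.505  0.0585 0.2332] box [-82.7 -21.3] toolz [ 0.002 -0.    -1.   ] ydir box deg -35.0 F [ 0.1 -0.2 -0.2] w 1.0 q7 -0.84
clean_pod [([369.0, 276.0, 16.0, 17.0], 0.7)]
seed_tin [([281.0, 217.0, 17.0, 6.0], 0.66)]
```

View pics/c5.png

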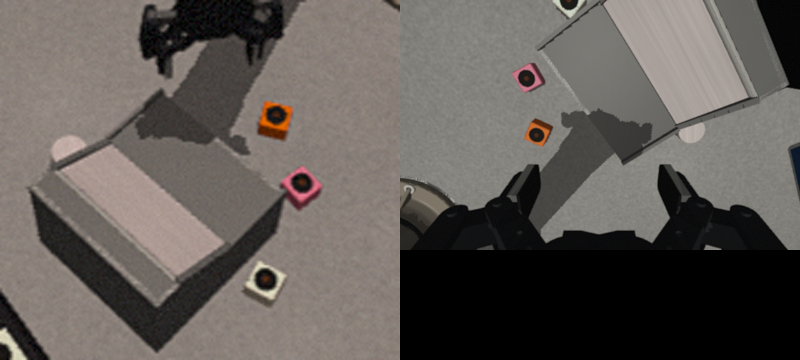

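The flap is closed, the sill is empty, the neighbours stand where they were, and the fingers are clear.

```bash
python3 -c "
from station import bot; print(bot.hand_in())"
```

```text
the job is handed in; nothing more can be done
None
```

The pod is in the box and the flap has closed again. I handed the job in after about 7.2 s of the 42 s allowed.

**What I did:** I turned the gripper so that one finger led the other by about 82 mm. One straight push along the box's x then opened the flap with the leading finger while the trailing finger slid the pod over the sill's edge. I drew straight back out and rose clear.

**What the checks showed:**
- **Before the drop:** with the flap clearly open, the pod measured at about x = -14 mm, still upright on the sill.
- **After the push:** the pictures showed the pod lying inside the box, apparently on its floor.
- **At the end:** the flap looked closed, the sill was empty, and the force on the tool was near zero. The clean pod and the tin were within about 2 pixels of where they had been. I did not check the other listed items again; the low moves stayed at the box.

**Not confirmed:** I judged the flap angle only from the pictures and the finger's travel, not by measuring it. The pod detector twice gave no usable result for the pod: just before contact it reported only another object, and I did not run it after the drop, where I relied on the pictures. Two sideways positions came out 3 to 4 mm off because the arm lags its command, and I corrected them before the push.

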